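# Close the guarded bottle clamp

## Robot

A 6-joint arm with a two-finger parallel gripper is mounted at the origin on a cart in front of the work surface, level with it; the furniture and walls round the work are solid. World frame = base frame: x ahead of the robot, y to its left, z up, the work surface at z = 0. Lengths are in m, angles in rad, forces in N, time in s.
With the tool pointing down it reaches from about 0.35 to 0.975 m from the base axis. Payload 7.1 kg.
Tool frame: the origin (TCP) lies at the very end of the fingers, on their centre line; the grasp point (between the pads) lies 19 mm behind it; z points along the fingers, y is the line along which they close (so a half turn about z gives the same grasp; the last joint's range is limited). The gripper opens to 88 mm and grips with 3 to 60 N. Pads are 20 mm wide; open, the fingers measure 115 mm over their backs; the gripper's body (75 mm by 178 mm) begins 61 mm behind the grasp point.
Start: joints at [1.124, 0.423, 1.63, -0, 1.089, -0.019], TCP at [0.259, 0.569, 0.223] pointing down, gripper open.
Joint ranges: [-3, 3], [-0.9, 2.11], [0.09, 2.58], [-1.31, 4.45], [0.11, 2.69], [-2.54, 2.54]. Speed limits (rad/s): [2.39, 2.39, 3.01, 3.14, 3.14, 3.14].

## Interface

Orientations are given as a unit quaternion [x, y, z, w].
In Python, from rig import r, vision, nets gives the robot as it stands. The module is installed in compiled form; this text tells all that it offers.
- The arm moves only by the tool move_arm, never from a script. Its argument "commands" is one flat list of numbers, 4 for each row, row after row: the shift along the tool's x, y, z in mm, then the turn about the tool's z in rad. A call has exactly 5 rows; each row shifts and turns the commanded pose from where the row before left it, along the tool's axes as they then stand; what a row does not reach is not made up. A row lasts 1/12 s, in which the tool goes at most 41.7 mm and 7.16 degrees, less where a joint would pass 70% of its speed; a pose out of reach is approached as far as the arm can. A call is refused whole if a number of a shift passes 41.7 or a number of a turn 0.125, either way. A call with a gripper value outside its range is refused whole. "claw" is the finger opening in mm, from 0 to 87.8, set as the call begins (left out, the last holds). The fingers move at their own pace and stop on an object; "grip_force" is the grip in N (left out, the last holds). Time passes only in rows, so rows that do not move let the fingers close, or fill a call up. It gives the time, the measured TCP pose, the force, the opening and the grip force at its end, in the units of the state.
- r.read_state(): the state, without advancing time (a new reading comes with each control period).
- vision.capture(name): name is "scene" or "top"; returns (picture, depth): 480x640x3 uint8, red, green, blue; 480x640 float32, m along the optical axis (not along the pixel's ray), 0 where there is no reading.
- vision.camera_params(name): a dict with "mtx" (3x3 intrinsics, pixels), "eye" and "orientation" of the camera in the world. Camera axes: x right, y up, looking along -z (the intrinsics and any distortion apply to the point x, -y, -z); pixel columns grow to the right and rows downward; lengths in m; the calibration is good to about 2 mm. A picture is of the moment at which its call begins. camera_params takes no time and is no camera call.
- r.close_job(): hands the job in; it is judged then, once.
Trained networks look in the newest picture that a camera, given by its name, has taken for a name from the list of things; names that differ only in an ending like _2 or _b are one class to them, and where a whole thing is asked for, a point or a joint stands for the part that bears it (a point fixed in the world has none). Each returns a list of dicts, best first, with "score" (0 to 1); they miss things now and then, are a little off and sometimes report something else, mostly with a low value. They report only what shows in the picture. A call takes as long as a camera call.
- nets.spot_in(label, camera): "box" ([left, top, right, bottom] as shares, 0 to 1, of the picture: columns of its width, rows of its height, round what is visible of it).
- nets.trace(label, camera): "mask" (480x640 bool, what is visible of it) and "box" ([left, top, right, bottom] as shares, 0 to 1, of the picture: columns of its width, rows of its height, round what is visible of it).
- nets.spot_point(label, camera): "at" ([column, row] as shares, 0 to 1, of the picture: columns of its width, rows of its height: a listed point, or the origin of a listed thing).
The state is a dict: "time": time; "q": joint angles; "dq": joint speeds; "tau": joint torques, N m; "ee_pos": TCP position; "tool_rot": TCP orientation; "ft_force": force on the tool from outside, world axes, zero at the start; "wrist_torque": the same for the moment, N m; "finger_gap": finger opening in m; "grasp_force": force on a finger pad.
Only numpy, scipy, OpenCV 4.12 (cv2) and the standard library are available. Lean on these libraries where they do the work, as an engineer would, in place of code of your own. Each camera call takes 0.05 s, during which the arm holds its last target. There are 200 camera calls.

## Task

One of the two guarded clamps has an amber dropper bottle standing in it. Reach down through the window in the top of that clamp's guard and press the red-tipped lever fully down to its stop with the fingertips, so that the foot closes over the bottle's cap, then draw back out and leave the lever down. Do not touch either guard at all, grasp or lift nothing, and leave the bottle, the whole empty clamp and everything standing around untouched.

Things in the scene. Friction and masses are not known exactly. Their poses are not given: they have to be found in the camera images.
- clamp_full: clamp with the bottle in it, fixed to the worktop left or right of its empty twin, yawed up to 0.35 rad. Blue column inside a box of clear panels with a yellow window frame on top. Origin on the worktop; x from the front (window end, near the robot) to the back (pivot), y to its left, z up. The box spans x -105 to 95, y -65 to 65, z 0 to 188 mm (screw heads 2 mm higher)
- clamp_full_guard: the guard of that clamp (same origin and axes as clamp_full): closed on all four sides, on top open only at the window; the robot must not touch it
- clamp_full_window (a point): centre of the rectangular window in the guard's top, at the level of the top face, 43 mm in front of clamp_full's origin and 188 mm up. The opening is 76 mm along clamp_full's x and 80 mm along its y; the yellow frame round it is 5 mm thick and 22 to 25 mm wide
- clamp_full_pad (a point): centre of the top face of the red round pad (40 mm across, 6 mm thick) on the lever's end. It lies under the middle of the window: about 17 mm below the guard's top face with the lever fully up, about 42 mm below with it fully down. Press it straight down
- clamp_full_lever (a joint): lever angle, rad: 0 fully up, 0.233 fully down at its stop; starts between 0 and 0.06. Pivot pin 105 mm behind the pad and 150 mm above the worktop, so the pad sinks about 24 mm in all. Friction only, no spring: about 3 to 4 N on the pad moves it slowly, and it stays where it is left
- clamp_full_foot (a point): centre of the underside of the black round clamp foot (34 mm across) above the bottle; the lever lowers it by 14 mm, to about 1 mm above the cap
- bottle: amber dropper bottle with black cap, 37 mm across, 83 mm tall, standing loose in the ring nest of clamp_full, 2 mm behind clamp_full's origin; origin at the centre of its underside, 12 mm above the worktop
- clamp_empty: the identical twin clamp with nothing in it, to be left alone; same size, origin and axes as clamp_full
- clamp_empty_guard: guard of the empty clamp, same origin and axes as clamp_empty; must not be touched either
- clamp_empty_lever (a joint): lever of the empty clamp, same values; starts between 0 and 0.06 and must stay as it is
- spare_bottle: bystander: loose amber dropper bottle, black cap, 37 mm across, 83 mm tall, between the two clamps; origin at the centre of its underside
- stopper: bystander: loose red rubber stopper, 32 mm across, 24 mm tall, between the two clamps; origin at the centre of its underside
- beaker: bystander: loose empty glass beaker, 70 mm across, 92 mm tall, to the right; origin at the centre of its underside

How it is judged:
By the outcome, as a careful person would: the job done as asked, in the order asked, and still so for the second after the job is handed in, with the robot touching nothing.
It also fails if it takes over 42 s, if anything falls off the work surface, if the arm or the gripper's body presses on something with over 40 N, if the wrist force passes 120 N, or if a joint passes its speed limit or range.

## Working session

There is one attempt and no reset: what is moved stays moved. The work goes in short steps, Python scripts to look and compute and a tool call to move; the robot and the scene stay as the last step left them, time stands still between calls to the robot, and variables do not carry over. Pictures are saved under pics/ and viewed, at most 10 in all, crops included, and the job is handed in when it is done.

Besides the shell and the picture viewer there is one more tool, called by a JSON object that holds its "api" and its "payload", one argument or row to a line. move_arm: Moves the arm, as the interface text tells. Its arguments: {"type":"object","properties":{"commands":{"type":"array"},"claw":{"type":"number"},"grip_force":{"type":"number"}},"required":["commands"]}

```bash
mkdir -p pics; cat > h.py <<'E'
import numpy as np, cv2
from scipy.spatial.transform import Rotation as R
from rig import r, vision, nets
def cam(n):
    p=vision.camera_params(n); return np.array(p["mtx"]),np.array(p["eye"]),R.from_quat(p["orientation"]).as_matrix() if np.size(p["orientation"])==4 else np.array(p["orientation"])
def unproj(n,u,v,d):
    K,e,M=cam(n); c=np.array([(u-K[0,2])/K[0,0],-(v-K[1,2])/K[1,1],-1.0])*d; return e+M@c
def ray_z(n,u,v,z):
    K,e,M=cam(n); c=M@np.array([(u-K[0,2])/K[0,0],-(v-K[1,2])/K[1,1],-1.0]); return e+c*(z-e[2])/c[2]
def proj(n,P):
    K,e,M=cam(n); c=M.T@(np.asarray(P)-e); return K[0,0]*c[0]/-c[2]+K[0,2],-K[1,1]*c[1]/-c[2]+K[1,2]
E
python3 - <<'E'
from h import *
s=r.read_state(); print({k:np.round(v,3) for k,v in s.items()})
for n in ("scene","top"):
    print(vision.camera_params(n))
    im,d=vision.capture(n); cv2.imwrite(f"pics/{n}0.png",im[:,:,::-1])
    for l in ("clamp_full_window","clamp_full_pad","clamp_full","clamp_empty","bottle"):
        for o in nets.spot_point(l,n): print(n,l,round(o["score"],2),np.round(np.array(o["at"])*[640,480],1))
E
```

```text
{'time': np.float64(0.0), 'q': array([ 1.124,  0.424,  1.631, -0.   ,  1.089, -0.019]), 'dq': array([ 0.   ,  0.001,  0.   , -0.   ,  0.   ,  0.   ]), 'tau': array([-1.0000e-03, -5.4463e+01, -2.7367e+01,  6.4000e-02,  2.3000e-02,
       -0.0000e+00]), 'ee_pos': array([0.259, 0.568, 0.222]), 'tool_rot': array([ 0.212,  0.977, -0.001, -0.   ]), 'ft_force': array([-0.362,  1.015, -0.009]), 'wrist_torque': array([-0.032, -0.019, -0.052]), 'grasp_force': np.float64(0.0), 'finger_gap': np.float64(0.088)}
{'mtx': array([[528.2015522 ,   0.        , 317.10783425],
       [  0.        , 528.2015522 , 242.56728831],
       [  0.        ,   0.        ,   1.        ]]), 'eye': array([1.22583237, 0.45508212, 0.72181282]), 'orientation': array([0.20396183, 0.42624026, 0.79192915, 0.38673897])}
scene clamp_full_window 0.62 [456.5 268. ]
scene clamp_full_pad 0.65 [453.1 278.7]
{'mtx': array([[607.00762293,   0.        , 322.04011209],
       [  0.        , 607.00762293, 233.74724642],
       [  0.        ,   0.        ,   1.        ]]), 'eye': array([ 0.10896407, -0.19385967,  1.6166274 ]), 'orientation': array([ 0.11923216, -0.09446738, -0.59367194,  0.79019822])}
top clamp_full_window 0.96 [215.4 217. ]
top clamp_full_pad 0.57 [214.7 217.3]
top clamp_full 0.72 [226.1 226.7]
top clamp_empty 0.83 [369.8 269.7]
top bottle 0.6 [229.7 223.5]
```

View pics/top0.png

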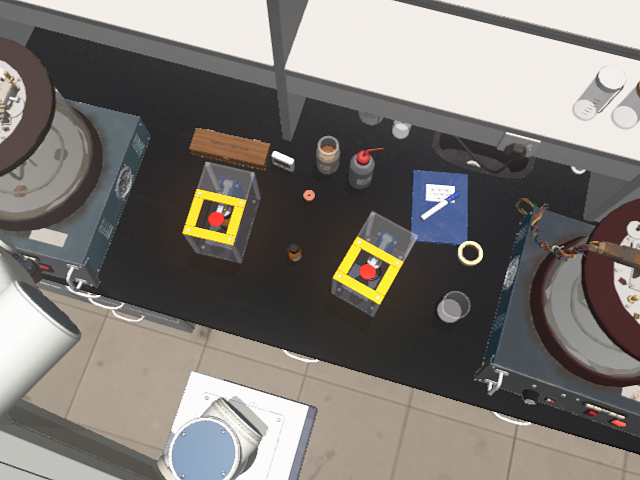

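View pics/scene0.png

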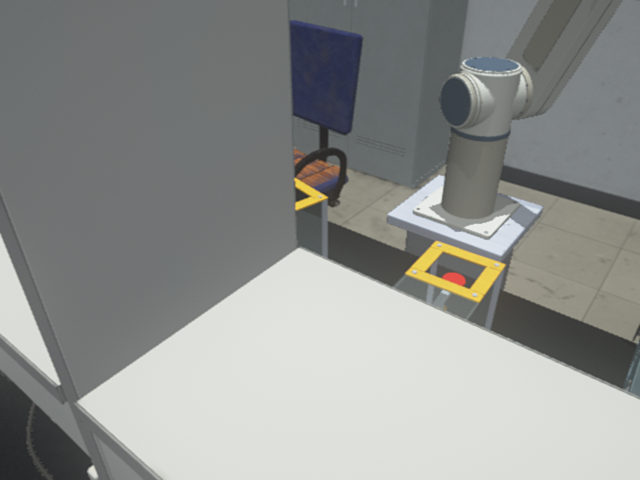

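Top view: left clamp window at about (216,218), right one at (368,271), spare bottle at (294,252), stopper (309,195), beaker (453,307), with a shelf behind. The scene view shows a window at (455,270), plus a partly hidden one at (310,195). I can't yet tell which clamp holds the bottle, so I'll zoom in and fit the frames.

```bash
cat > fit.py <<'E'
from h import *
def frame(im,n="top"):
    h=cv2.cvtColor(im,cv2.COLOR_RGB2HSV); m=cv2.inRange(h,(22,150,120),(36,255,255))
    cs,_=cv2.findContours(m,cv2.RETR_EXTERNAL,cv2.CHAIN_APPROX_NONE); out=[]
    for c in cs:
        if cv2.contourArea(c)<800: continue
        P=np.array([ray_z(n,u,v,0.188)[:2] for u,v in c[:,0].astype(float)])
        (cx,cy),(w,hh),a=cv2.minAreaRect((P*1000).astype(np.float32)); 
        out.append((cv2.contourArea(c),cx,cy,w,hh,a))
    return out
E
python3 - <<'E'
from fit import *
im,d=vision.capture("top")
for o in frame(im): print(np.round(o,1))
a=cv2.resize(im[155:270,170:285],(400,400),interpolation=cv2.INTER_CUBIC);b=cv2.resize(im[207:322,320:435],(400,400),interpolation=cv2.INTER_CUBIC)
cv2.imwrite("pics/crop1.png",np.hstack([a,b])[:,:,::-1])
for n,u,v in (("top",215.4,217),("top",368,271),("top",226.1,226.7),("top",229.7,223.5),("top",294,250)): print(n,ray_z(n,u,v,.188),ray_z(n,u,v,0),d[int(v),int(u)])
print("scene",ray_z("scene",456.5,268,.188))
# shelf
for u,v in ((200,30),(300,60),(500,100),(285,130),(283,60)): print(u,v,unproj("top",u,v,d[v,u]))
# yellow 3D heights
h=cv2.cvtColor(im,cv2.COLOR_RGB2HSV); m=cv2.inRange(h,(22,150,120),(36,255,255))
for sl in (slice(170,270),slice(320,430)):
    vs,us=np.nonzero(m[:,sl]); us=us+sl.start
    Z=np.array([unproj("top",u,v,d[v,u])[2] for u,v in zip(us,vs) if d[v,u]>0]); print(np.percentile(Z,[10,50,90]))
E
```

```text
[2563.   488.2 -211.   131.8  122.3   75.8]
[2348.5  513.3  190.9  122.3  131.     2.7]
top [0.51248223 0.18701631 0.188     ] [0.56558314 0.23713762 0.        ] 1.5337265
top [ 0.48489007 -0.2127428   0.188     ] [ 0.53436    -0.21522772  0.        ] 1.489026
top [0.49586933 0.15331961 0.188     ] [0.54678407 0.19900662 0.        ] 1.6770883
top [0.5062677 0.1474597 0.188    ] [0.55855081 0.19237557 0.        ] 1.6526684
top [ 0.48543648 -0.02531228  0.188     ] [ 0.53497831 -0.00313231  0.        ] 1.5967774
scene [0.51328292 0.1918404  0.188     ]
200 30 [0.89161644 0.32399229 0.3840139 ]
300 60 [0.88051251 0.0725838  0.38313626]
500 100 [ 0.904796   -0.39720757  0.38912213]
285 130 [0.85317032 0.11815844 0.05577334]
283 60 [0.84937616 0.10276993 0.41543941]
[0.18359476 0.18828519 0.19259666]Traceback (most recent call last):
  File "<stdin>", line 14, in <module>
  File "h.py", line 7, in unproj
    K,e,M=cam(n); c=np.array([(u-K[0,2])/K[0,0],-(v-K[1,2])/K[1,1],-1.0])*d; return e+M@c
          ~~~^^^
  File "h.py", line 5, in cam
    p=vision.camera_params(n); return np.array(p["mtx"]),np.array(p["eye"]),R.from_quat(p["orientation"]).as_matrix() if np.size(p["orientation"])==4 else np.array(p["orientation"])
ValueError: time passes only in moves, steps and waits
```

View pics/crop1.png

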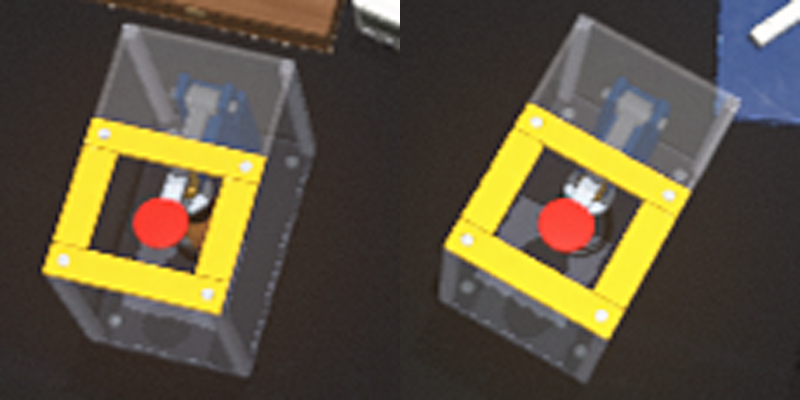

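The left clamp holds the amber bottle, visible under the pad. Its window centre is about (513,191) mm, yaw about 2.7°. The frame measures 122×131 mm at 188 mm height, which matches the given sizes. I'll close the fingers, rise, and go above it.

{"api": "move_arm", "payload": {
  "commands": [0,0,-25,0,0,0,-25,0,-15,-9,0,0,-30,-18,0,0,-30,-18,0,0],
  "claw": 0
}}

```text
time: 1.07
ee_pos: [0.309, 0.4962, 0.2729]
tool_rot: [0.211, 0.977, 0.0, 0.0]
ft_force: [0.7, -0.3, -0.2]
finger_gap: 0.0577
grasp_force: 0.0
```

{"api": "move_arm", "payload": {
  "commands": [-30,-18,0,0,-30,-18,0,0,-30,-18,0,0,-30,-18,0,0,-30,-18,0,0]
}}

```text
time: 1.48
ee_pos: [0.4086, 0.3506, 0.2726]
tool_rot: [0.212, 0.977, 0.0, 0.0]
ft_force: [0.4, 0.0, -0.2]
finger_gap: 0.0246
grasp_force: 0.0
```

{"api": "move_arm", "payload": {
  "commands": [-30,-18,0,0,-30,-18,0,0,-30,-18,0,0,-30,-18,0,0,-20,-12,0,0]
}}

```text
time: 1.9
ee_pos: [0.5017, 0.2151, 0.2726]
tool_rot: [0.213, 0.977, -0.0, 0.0]
ft_force: [0.7, 0.5, 0.2]
finger_gap: 0.0005
grasp_force: 0.0
```

{"api": "move_arm", "payload": {
  "commands": [0,0,0,-0.12,0,0,0,-0.12,0,0,0,-0.12,0,0,0,-0.11,0,0,0,0]
}}

```text
time: 2.32
ee_pos: [0.5004, 0.2174, 0.2724]
tool_rot: [-0.023, 1.0, -0.0, -0.0]
ft_force: [0.3, 0.2, 0.5]
finger_gap: 0.0
grasp_force: 0.0
```

{"api": "move_arm", "payload": {
  "commands": [-6,-13.5,0,0,-6,-13.5,0,0,0,0,0,0,0,0,0,0,0,0,0,0]
}}

```text
time: 2.73
ee_pos: [0.5134, 0.1917, 0.2726]
tool_rot: [-0.02, 1.0, 0.0, -0.0]
ft_force: [-0.9, -0.1, -0.5]
finger_gap: 0.0002
grasp_force: 0.0
```

```bash
python3 - <<'E'
from h import *
s=r.read_state(); print(s["ee_pos"],s["ft_force"])
im,d=vision.capture("scene")
for l in ("clamp_full_window","clamp_full_pad"):
    for o in nets.spot_point(l,"scene"): print(l,round(o["score"],2),np.array(o["at"])*[640,480])
print(proj("scene",s["ee_pos"]))
a=cv2.resize(im[200:320,375:535],(800,600),interpolation=cv2.INTER_CUBIC); cv2.imwrite("pics/scene1.png",a[:,:,::-1])
h=cv2.cvtColor(im,cv2.COLOR_RGB2HSV); red=cv2.inRange(h,(0,170,100),(6,255,255))|cv2.inRange(h,(174,170,100),(180,255,255)); red[:,:375]=0;red[:230]=0
vs,us=np.nonzero(red); P=np.array([unproj("scene",u,v,d[v,u]) for u,v in list(zip(us,vs))[::6]]); print(len(P),np.median(P,0),P.min(0),P.max(0))
E
```

```text
[0.51337996 0.1917105  0.27257325] [-0.94707805 -0.1001599  -0.54116484]
clamp_full_window 0.67 [455.616 268.608]
clamp_full_pad 0.77 [452.416 275.712]
(np.float64(463.72605638746705), np.float64(225.62452489714872))
  return _methods._mean(a, axis=axis, dtype=dtype,
  ret = ret.dtype.type(ret / rcount)
Traceback (most recent call last):
ValueError: zero-size array to reduction operation minimum which has no identity
```

View pics/scene1.png

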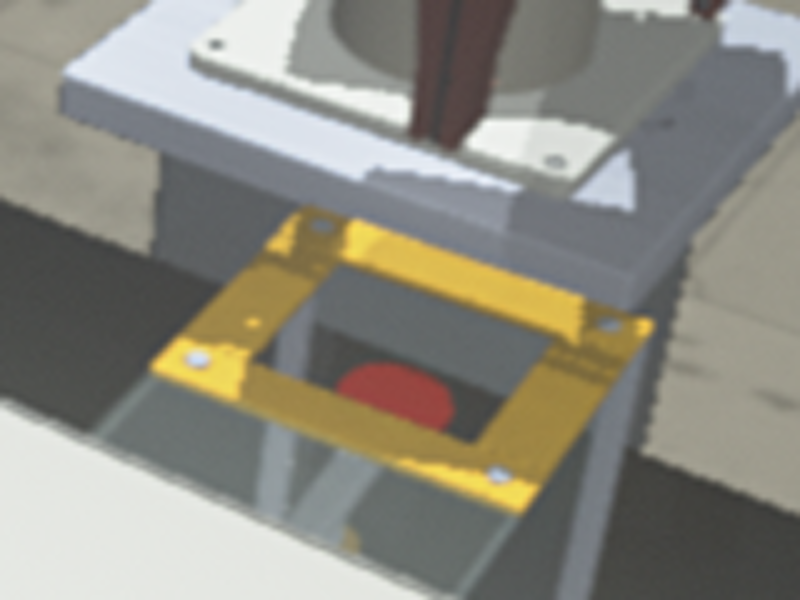

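The fingertips, seen at crop (440,145), sit above the window, whose centre is at crop (400,350). This agrees with the projection, so I'll go down.

{"api": "move_arm", "payload": {
  "commands": [0,0,25,0,0,0,25,0,0,0,20,0,0,0,12,0,0,0,8,0]
}}

```text
time: 3.3
ee_pos: [0.5126, 0.1916, 0.181]
tool_rot: [-0.021, 1.0, -0.0, -0.001]
ft_force: [0.5, 0.3, 1.3]
finger_gap: 0.0005
grasp_force: 0.0
```

{"api": "move_arm", "payload": {
  "commands": [0,0,3,0,0,0,3,0,0,0,3,0,0,0,3,0,0,0,3,0]
}}

```text
time: 3.72
ee_pos: [0.5141, 0.1917, 0.1681]
tool_rot: [-0.021, 1.0, 0.0, 0.001]
ft_force: [0.2, -0.6, -0.0]
finger_gap: 0.0001
grasp_force: 0.0
```

{"api": "move_arm", "payload": {
  "commands": [0,0,2,0,0,0,2,0,0,0,2,0,0,0,2,0,0,0,2,0]
}}

```text
time: 4.13
ee_pos: [0.5131, 0.1915, 0.1576]
tool_rot: [-0.021, 1.0, 0.0, -0.0]
ft_force: [-4.6, 0.9, 4.6]
finger_gap: 0.0006
grasp_force: 2.4
```

{"api": "move_arm", "payload": {
  "commands": [0,0,2,0,0,0,2,0,0,0,1,0,0,0,1,0,0,0,1,0]
}}

```text
time: 4.55
ee_pos: [0.5135, 0.1914, 0.1505]
tool_rot: [-0.021, 1.0, -0.0, -0.0]
ft_force: [-4.3, 0.2, 4.1]
finger_gap: 0.0006
grasp_force: 2.2
```

{"api": "move_arm", "payload": {
  "commands": [0,0,1,0,0,0,1,0,0,0,1,0,0,0,0.5,0,0,0,0,0]
}}

```text
time: 4.97
ee_pos: [0.5135, 0.1915, 0.1475]
tool_rot: [-0.021, 1.0, -0.0, -0.0]
ft_force: [-5.5, -0.7, 8.7]
finger_gap: 0.0007
grasp_force: 4.5
```

{"api": "move_arm", "payload": {
  "commands": [0,0,0.5,0,0,0,0.5,0,0,0,0.5,0,0,0,0.5,0,0,0,0,0]
}}

```text
time: 5.38
ee_pos: [0.5136, 0.1915, 0.147]
tool_rot: [-0.021, 1.0, 0.0, 0.0]
ft_force: [-10.9, -1.6, 21.5]
finger_gap: 0.0008
grasp_force: 11.9
```

The stop is reached: the force climbs sharply at z≈147 mm, against about 146 expected. One slight extra press, then straight up.

{"api": "move_arm", "payload": {
  "commands": [0,0,0.5,0,0,0,0.3,0,0,0,0,0,0,0,0,0,0,0,0,0]
}}

```text
time: 5.8
ee_pos: [0.5136, 0.1915, 0.1469]
tool_rot: [-0.021, 1.0, 0.0, 0.0]
ft_force: [-13.0, -2.3, 28.5]
finger_gap: 0.0004
grasp_force: 15.0
```

{"api": "move_arm", "payload": {
  "commands": [0,0,-2,0,0,0,-3,0,0,0,-6,0,0,0,-12,0,0,0,-20,0]
}}

```text
time: 6.22
ee_pos: [0.5131, 0.1911, 0.1868]
tool_rot: [-0.021, 1.0, -0.0, -0.001]
ft_force: [0.5, -0.2, 0.0]
finger_gap: 0.0005
grasp_force: 0.0
```

{"api": "move_arm", "payload": {
  "commands": [0,0,-25,0,0,0,-30,0,0,0,-20,0,0,0,0,0,0,0,0,0]
}}

```text
time: 6.63
ee_pos: [0.5147, 0.1918, 0.264]
tool_rot: [-0.021, 1.0, 0.0, 0.002]
ft_force: [-0.7, -0.3, -0.8]
finger_gap: 0.0005
grasp_force: 0.0
```

```bash
python3 - <<'E'
from h import *
s=r.read_state(); print(s["ee_pos"],s["ft_force"],s["time"])
im,d=vision.capture("scene")
for l in ("clamp_full_window","clamp_full_pad"):
    for o in nets.spot_point(l,"scene"): print(l,round(o["score"],2),np.array(o["at"])*[640,480])
for z in (.171,.146): print(z,proj("scene",[.513,.191,z]))
a=cv2.resize(im[200:320,375:535],(800,600),interpolation=cv2.INTER_CUBIC); cv2.imwrite("pics/scene2.png",a[:,:,::-1])
E
```

```text
[0.51466047 0.1917514  0.26395663] [-0.68289452 -0.25650815 -0.82807804] 6.6333
clamp_full_window 0.7 [457.408 267.696]
0.171 (np.float64(454.74101524054765), np.float64(275.72894218704545))
0.146 (np.float64(452.7677190192569), np.float64(287.1772588013182))
```

View pics/scene2.png

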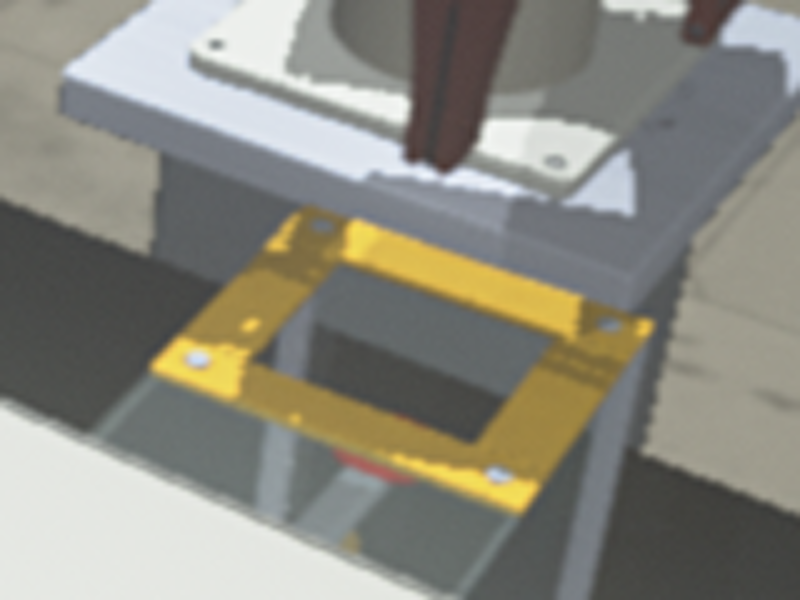

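The pad is now down behind the frame's rear bar, at crop (375,470). That fits a pad height of about 146 mm. The fingers are clear of the guard and nothing else has changed.

```bash
python3 -c "
from rig import r
print(r.close_job())"
```

```text
the job is handed in; nothing more can be done
None
```

I pressed the lever of the left clamp (the one with the bottle) down to its stop and drew the fingers back out through the window. The lever stayed down, I saw no sign of contact with either guard, and the job was handed in at about 6.7 s.

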